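# Pair the cooker hood's radio receiver with its handset

## Robot

A 7-joint arm with a two-finger parallel gripper is mounted at the origin on a cart in front of the work surface, level with it; the furniture and walls round the work are solid. World frame = base frame: x ahead of the robot, y to its left, z up, the work surface at z = 0. Lengths are in m, angles in rad, forces in N, time in s.
With the tool pointing down it reaches from about 0.35 to 0.9 m from the base axis. Payload 19.9 kg.
Tool frame: the origin (TCP) lies at the very end of the fingers, on their centre line; the grasp point (between the pads) lies 19 mm behind it; z points along the fingers, y is the line along which they close (so a half turn about z gives the same grasp; the last joint's range is limited). The gripper opens to 94 mm and grips with 3 to 60 N. Pads are 16 mm wide; open, the fingers measure 119 mm over their backs; the gripper's body (75 mm by 177 mm) begins 78 mm behind the grasp point.
Start: joints at [-1.315, 0.417, -0.01, 1.614, 0.005, 1.111, -0.053], TCP at [0.183, 0.598, 0.205] pointing down, gripper open.
Joint ranges: [-2.81, 2.81], [-0.39, 2.02], [-1.27, 1.25], [0.06, 2.57], [-1.19, 4.33], [0.19, 2], [-2.82, 2.82]. Speed limits (rad/s): [1.89, 1.89, 2.39, 2.39, 3.01, 3.01, 3.01].

## Interface

Orientations are given as a unit quaternion [x, y, z, w].
In Python, from plant import observe, grab_frame, camera_info, finish_job gives the robot as it stands.
- The arm moves only by the tool send_rows, never from a script. Its argument "moves" is a list that holds one entry, the list of rows, each a list of 7 numbers: the turn, a rotation vector about the tool's x, y, z in degrees, then the shift along the tool's x, y, z in mm, then the finger opening in mm, from 0 to 94. In form: [[[ax, ay, az, dx, dy, dz, claw], ...]]. A call has 1 to 20 rows; each row is the pose to reach, as a shift and turn from the pose commanded when the call began, along the tool's axes at that moment; what a row does not reach only later rows make up. A row lasts 1/12 s, in which the tool goes at most 41.7 mm and 7.16 degrees, less where a joint would pass 70% of its speed; a pose out of reach is approached as far as the arm can. A call with a gripper value outside its range is refused whole. The fingers move at their own pace and stop on an object; "squeeze" is the grip in N (left out, the last holds). Time passes only in rows, so rows that repeat a pose let the fingers close. It gives the time, the measured TCP pose, the force, the opening and the grip force at its end, in the units of the state.
- observe(): the state, without advancing time (a new reading comes with each control period).
- grab_frame(name): name is "scene" or "top"; returns the picture (400x640x3 uint8, blue, green, red); there is no depth.
- camera_info(name): a dict with "intrinsics" (3x3 intrinsics, pixels), "view" (4x4, takes a point from world to camera coordinates). Camera axes: x right, y down, z forward; pixel columns grow to the right and rows downward; lengths in m; the calibration is good to about 2 mm. A picture is of the moment at which its call begins. camera_info takes no time and is no camera call.
- finish_job(): hands the job in; it is judged then, once.
The state is a dict: "time": time; "joints": joint angles; "qvel": joint speeds; "joint_torque": joint torques, N m; "eef_pos": TCP position; "orientation": TCP orientation; "wrist_force": force on the tool from outside, world axes, zero at the start; "torque": the same for the moment, N m; "width": finger opening in m; "gripper_force": force on a finger pad.
Only numpy, scipy, OpenCV 4.12 (cv2) and the standard library are available. Lean on these libraries where they do the work, as an engineer would, in place of code of your own. Each camera call takes 0.05 s, during which the arm holds its last target. There are 200 camera calls.

## Task

Pair the cooker hood's radio receiver with its handset: take the small screwdriver from the wooden block and use its tip, not the fingers, to set the receiver's five code switches to the same on-off pattern as the five in the back of the handset, without touching the handset, then stand the screwdriver back in the middle hole of its block. Set the run-on dial to three clicks clockwise from its red end stop, and close the flap over the switches. Leave the other things on the worktop where they are.

Things in the scene. Friction and masses are not known exactly. Their poses are not given: they have to be found in the camera images.
- receiver: white radio receiver box of a cooker hood, 100 mm deep (x), 180 wide (y), 42 high; it does not move. Origin: centre of its underside; x points from its front (vent slots, towards the robot) to its back, y to its left, z up. On top: dial on the left; on the right an open switch compartment, 62 (y) x 46 (x) mm, 14 deep, centre at x 0, y -43 mm
- code_bank: blue block with the receiver's five white rockers, 26 x 50 mm. Origin: middle of its underside, 28 mm above the worktop; x points to the ON edge (white line), y to switch 1 (red dot). Rockers are 6 mm wide (y), 16 long (x), 8 apart, and rock about pivots 7 mm above the origin. 6 mm from its middle a raised end's top is 4.6 mm above the pivot and goes down to 1.1 mm
- handset: black remote control, 150 mm long (x), 60 wide (y), 22 high, lying back up without its battery cover, two green cells showing; loose. Origin: centre of its underside. A switch bank like the receiver's lies at its +x end, centre at x = 44 mm, rocker pivots 16.5 mm above the worktop; x points to its ON edge (white line), y to switch 1 (red dot). Only to be read
- driver: small flat screwdriver standing tip down in the middle hole of the wooden block: 112 mm long, 35 g, red handle 13 mm across from 42 to 106 mm above the tip, then a black cap; blade 3.6 mm across, 42 mm long. Origin: the tip; z points along it to the cap (up). The handle's shoulder (14 mm across) rests on the block's top, so the tip is 6 mm above the worktop
- driver_grip (a point): point on the screwdriver's axis 85 mm above the tip, good to grip from above with 20 N, the fingers either side
- driver_block: light wooden block, 44 mm (x) by 100 mm (y), 48 mm high, that does not move, with three holes in a row along y, 30 mm apart; the outer two are empty. Origin: centre of its underside
- driver_hole (a point): mouth of the middle hole, at the middle of the block's top, 48 mm above the worktop; the hole is 10 mm across and 45 mm deep
- run_dial_grip (a point): point on the axis of the receiver's round black run-on dial, 65 mm above the worktop, to grip from above. Dial 34 mm across; its top is 67 mm and the receiver's top 42 mm above the worktop. It lies at x -2, y +46 mm of the receiver
- run_dial (a joint): turn of the run-on dial in rad, clockwise seen from above; 0 = end stop, its white pointer at the red dot towards the receiver's left. One click = 0.42 rad; eight dots mark the positions, the last (2.94 rad) is the other stop. It springs into the nearest click; about 0.03 N m turns it over
- flap (a joint): grey flap of the switch compartment, 70 mm wide, 58 mm from hinge to free edge, 3 thick, 30 g. 0 = shut, lying on the receiver's top; 1.9 rad = open, leaning back on its stop. Hinge along the receiver's y on the compartment's far side, at x 27.5, y -43 mm, 44 mm above the worktop. Once pushed from behind past upright (1.57) it sinks shut by itself within a second
- flap_edge (a point): middle of the flap's free edge
- battery_cover: black cover plate of the handset, 92 x 50 x 4 mm, loose, laid aside; origin: centre of its underside
- mug: white mug with a handle, 92 mm across, 95 mm high, behind the work; origin: centre of its underside; a bystander
- spice: spice jar with a dark cap, 41 mm across, 105 mm high, behind the work; origin: centre of its underside; a bystander
- code1 (a joint): rocker switch 1 of the receiver's five (1 at the red dot, 5 at the other end). +0.30 rad = ON: its end at the white line is down and an orange flag shows at its other, raised end. -0.30 = OFF: its end at the white line is up, no flag. It snaps over the middle to either side. Centre at y = 16 mm of code_bank. About 0.6 N on the raised end tips it over to a firm stop; press with 3 to 6 N
- remote1 (a joint): rocker switch 1 of the handset's five (1 at the red dot, 5 at the other end). +0.30 rad = ON: its end at the white line is down and an orange flag shows at its other, raised end. -0.30 = OFF: its end at the white line is up, no flag. It snaps over the middle to either side
- code2 (a joint): rocker switch 2 of the receiver's five (1 at the red dot, 5 at the other end). +0.30 rad = ON: its end at the white line is down and an orange flag shows at its other, raised end. -0.30 = OFF: its end at the white line is up, no flag. It snaps over the middle to either side. Centre at y = 8 mm of code_bank. About 0.6 N on the raised end tips it over to a firm stop; press with 3 to 6 N
- remote2 (a joint): rocker switch 2 of the handset's five (1 at the red dot, 5 at the other end). +0.30 rad = ON: its end at the white line is down and an orange flag shows at its other, raised end. -0.30 = OFF: its end at the white line is up, no flag. It snaps over the middle to either side
- code3 (a joint): rocker switch 3 of the receiver's five (1 at the red dot, 5 at the other end). +0.30 rad = ON: its end at the white line is down and an orange flag shows at its other, raised end. -0.30 = OFF: its end at the white line is up, no flag. It snaps over the middle to either side. Centre at y = 0 mm of code_bank. About 0.6 N on the raised end tips it over to a firm stop; press with 3 to 6 N
- remote3 (a joint): rocker switch 3 of the handset's five (1 at the red dot, 5 at the other end). +0.30 rad = ON: its end at the white line is down and an orange flag shows at its other, raised end. -0.30 = OFF: its end at the white line is up, no flag. It snaps over the middle to either side
- code4 (a joint): rocker switch 4 of the receiver's five (1 at the red dot, 5 at the other end). +0.30 rad = ON: its end at the white line is down and an orange flag shows at its other, raised end. -0.30 = OFF: its end at the white line is up, no flag. It snaps over the middle to either side. Centre at y = -8 mm of code_bank. About 0.6 N on the raised end tips it over to a firm stop; press with 3 to 6 N
- remote4 (a joint): rocker switch 4 of the handset's five (1 at the red dot, 5 at the other end). +0.30 rad = ON: its end at the white line is down and an orange flag shows at its other, raised end. -0.30 = OFF: its end at the white line is up, no flag. It snaps over the middle to either side
- code5 (a joint): rocker switch 5 of the receiver's five (1 at the red dot, 5 at the other end). +0.30 rad = ON: its end at the white line is down and an orange flag shows at its other, raised end. -0.30 = OFF: its end at the white line is up, no flag. It snaps over the middle to either side. Centre at y = -16 mm of code_bank. About 0.6 N on the raised end tips it over to a firm stop; press with 3 to 6 N
- remote5 (a joint): rocker switch 5 of the handset's five (1 at the red dot, 5 at the other end). +0.30 rad = ON: its end at the white line is down and an orange flag shows at its other, raised end. -0.30 = OFF: its end at the white line is up, no flag. It snaps over the middle to either side

How it is judged:
By the outcome, as a careful person would: the job done as asked, in the order asked, and still so for the second after the job is handed in, with the robot touching nothing.
It also fails if it takes over 69 s, if anything falls off the work surface, if the arm or the gripper's body presses on something with over 40 N, if the wrist force passes 120 N, or if a joint passes its speed limit or range.

## Working session

There is one attempt and no reset: what is moved stays moved. The work goes in short steps, Python scripts to look and compute and a tool call to move; the robot and the scene stay as the last step left them, time stands still between calls to the robot, and variables do not carry over. Pictures are saved under pics/ and viewed, at most 10 in all, crops included, and the job is handed in when it is done.

Besides the shell and the picture viewer there is one more tool, called after "Call:" as name([rows], argument=value, ...), one row to a line, values as JSON. send_rows: Moves the arm, as the interface text tells. Its arguments: {"type":"object","properties":{"moves":{"type":"array"},"squeeze":{"type":"number"}},"required":["moves"]}

```bash
mkdir -p pics; python3 - <<'E'
from plant import *
import cv2,numpy as np
for n in("scene","top"):
    cv2.imwrite(f"pics/{n}0.png",grab_frame(n)); c=camera_info(n); print(n,np.round(c["intrinsics"],1).tolist(),np.round(c["view"],4).tolist())
s=observe();print(s)
E
```

```text
scene [[425.6, 0.0, 314.0], [0.0, 425.6, 202.3], [0.0, 0.0, 1.0]] [[-0.8225, -0.5687, -0.0028, 0.4261], [-0.342, 0.4987, -0.7964, 0.3072], [0.4543, -0.6541, -0.6047, 0.6059], [0.0, 0.0, 0.0, 1.0]]
top [[492.5, 0.0, 317.7], [0.0, 492.5, 202.4], [0.0, 0.0, 1.0]] [[0.1328, -0.9911, 0.0, -0.1463], [-0.9706, -0.13, -0.2026, 0.5735], [0.2008, 0.0269, -0.9793, 0.9291], [0.0, 0.0, 0.0, 1.0]]
{'time': 0.1, 'joints': array([-1.31549114,  0.41789214, -0.01032233,  1.61412156,  0.00467503,
        1.11070935, -0.05298882]), 'qvel': array([ 2.27087266e-03, -4.11056811e-04, -3.30448206e-05, -4.97687853e-04,
        1.18339114e-03,  1.70679924e-03, -9.57847467e-04]), 'joint_torque': array([ 2.00644994e-03, -8.52582908e+01,  6.40756376e-01, -4.26689923e+01,
       -4.88017628e-02,  1.65035325e-02,  1.29661971e-04]), 'eef_pos': array([0.18268242, 0.59734097, 0.20489838]), 'orientation': array([ 1.47845704e-01,  9.89010284e-01, -5.50502466e-04, -5.39388037e-05]), 'wrist_force': array([-0.79644961,  0.70489709, -0.3686823 ]), 'torque': array([0.03988386, 0.00452204, 0.02051909]), 'gripper_force': 0.0, 'width': 0.09385970123522415}
```

View pics/scene0.png

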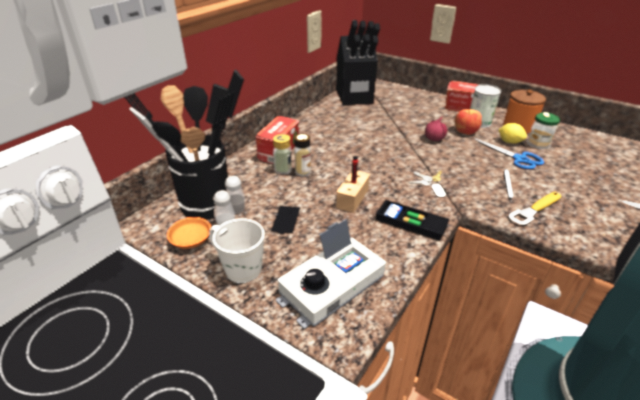

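View pics/top0.png

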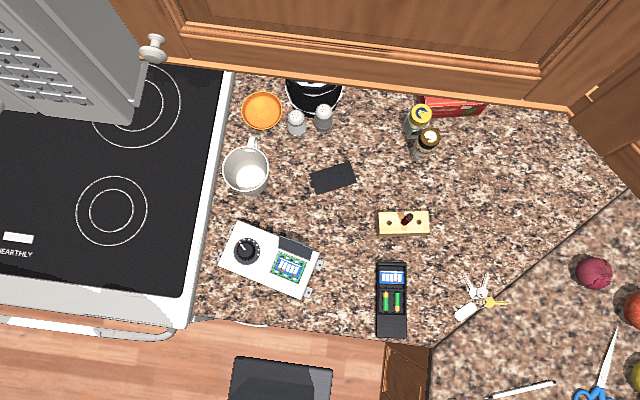

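The scene view shows the receiver (330,280), block with driver (352,185) and handset (412,218). In the top view they are at (268,260), (403,220) and (391,300). Next I enlarge crops of the switches.

```bash
python3 - <<'E'
import cv2,numpy as np
t=cv2.imread("pics/top0.png");s=cv2.imread("pics/scene0.png")
f=lambda im,x,y,w,h,k:cv2.resize(im[y:y+h,x:x+w],None,fx=k,fy=k,interpolation=cv2.INTER_CUBIC)
a=f(t,215,215,115,88,5); b=f(t,370,255,45,88,5)
cv2.imwrite("pics/c1.png",np.hstack([a,b]))
a=f(s,270,215,125,110,4); b=f(s,370,195,72,50,4)
b=cv2.copyMakeBorder(b,0,a.shape[0]-b.shape[0],0,0,0)
d=f(s,330,150,45,60,4);b[205:440,:180]=d[:235]
cv2.imwrite("pics/c2.png",np.hstack([a,b]))
E
```

```text
(no output)
```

View pics/c1.png

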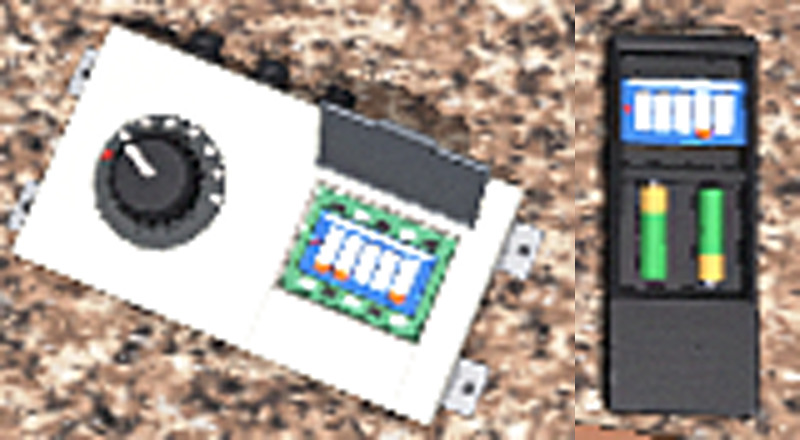

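View pics/c2.png

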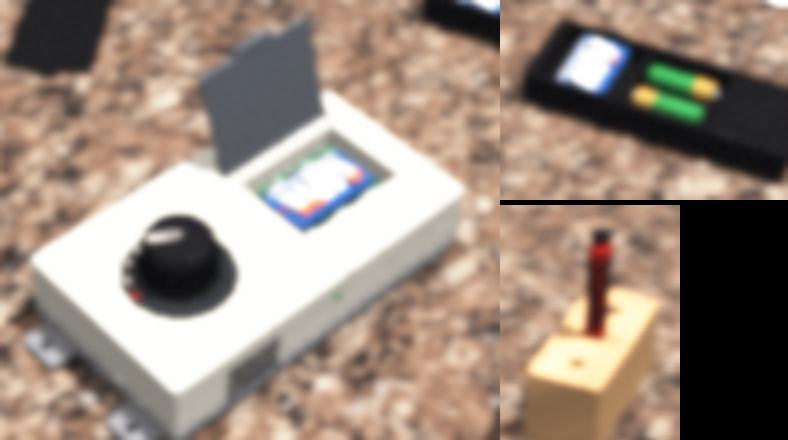

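Handset: an orange flag shows only at switch 4 (crop 703,133). Receiver: flags at 1, 2 and 5 (crop 321, 341, 398), and the dial pointer is about one click past the red dot. The flap is open. Next I check the flags by colour and fit the poses.

```bash
cat > h.py <<'E'
import numpy as np,cv2
from plant import *
from scipy.optimize import least_squares
from scipy.spatial.transform import Rotation as R
C={n:camera_info(n) for n in("scene","top")}
def pr(n,p):
    p=np.atleast_2d(p);V=np.array(C[n]["view"]);q=p@V[:3,:3].T+V[:3,3];u=q@np.array(C[n]["intrinsics"]).T
    return u[:,:2]/u[:,2:]
def ray(n,uv,z):
    V=np.array(C[n]["view"]);K=np.array(C[n]["intrinsics"]);d=V[:3,:3].T@np.linalg.solve(K,[*uv,1]);c=-V[:3,:3].T@V[:3,3]
    return c+d*(z-c[2])/d[2]
def tri(a,b):
    r=least_squares(lambda p:np.r_[pr("scene",p)[0]-a,pr("top",p)[0]-b],[.5,0,.05]);return r.x,np.abs(r.fun).max()
def fit(loc,obs,x0,z=None):
    # obs list of (cam, index, uv); unknown x,y,z,yaw
    def f(v):
        P=loc@R.from_euler('z',v[3]).as_matrix().T+v[:3]
        return np.concatenate([pr(n,P[i])[0]-uv for n,i,uv in obs])
    r=least_squares(f,x0,loss='soft_l1');return r.x,np.abs(f(r.x)).round(1)
E
python3 - <<'E'
from h import *
t=cv2.imread("pics/top0.png");s=cv2.imread("pics/scene0.png")
for n,im in(("top",t),("scene",s)):
    hsv=cv2.cvtColor(im,cv2.COLOR_BGR2HSV)
    if n=="top":
        m=cv2.inRange(hsv,(3,140,140),(16,255,255)); 
        for bx in((275,245,312,285),(375,265,410,290)):
            k,l,st,c=cv2.connectedComponentsWithStats(m[bx[1]:bx[3],bx[0]:bx[2]]);print("flags",[(st[i,4],(c[i]+bx[:2]).round(1).tolist()) for i in range(1,k)])
T=lambda x,y:np.array([(x+.5)/5-.5+215,(y+.5)/5-.5+215])
S=lambda x,y:np.array([(x+.5)/4-.5+270,(y+.5)/4-.5+215])
loc=np.array([[.05,.09,.042],[.05,-.09,.042],[-.05,-.09,.042],[-.05,.09,.042]])
obs=[("top",0,T(108,25)),("top",1,T(523,187)),("top",2,T(437,420)),("top",3,T(15,257)),("scene",0,S(33,260)),("scene",1,S(325,95)),("scene",2,S(463,190)),("scene",3,S(180,395))]
x0=np.r_[ray("top",(268,260),0),-.35]
print("recv",*fit(loc,obs,x0)); 
for q in obs:print(ray(q[0],q[2],.042).round(4),end='')
print()
print("cap tri",tri([355,158],[404,219]),"block approx",ray("top",(403,222),.048),"handset",ray("top",(391,300),.022),"mug",ray("top",(248,170),.09),"cam",[-np.array(C[n]["view"])[:3,:3].T@np.array(C[n]["view"])[:3,3] for n in C])
f=lambda im,x,y,w,h,k:cv2.resize(im[y:y+h,x:x+w],None,fx=k,fy=k,interpolation=cv2.INTER_CUBIC)
cv2.imwrite("pics/c3.png",np.hstack([f(t,370,200,66,44,6),f(s,328,150,48,66,6)[:264] if 0 else cv2.resize(f(s,328,148,48,66,6),(288,396))[:264]])) 
cv2.imwrite("pics/c3.png",np.hstack([cv2.copyMakeBorder(f(t,370,200,66,44,6),0,132,0,0,0),f(s,328,148,48,66,6)]))
E
```

```text
flags [(np.int32(3), [279.0, 268.0]), (np.int32(3), [282.3, 269.7]), (np.int32(5), [293.8, 274.0])]
flags [(np.int32(3), [395.3, 281.3])]
recv [ 0.46516746  0.01407309 -0.00649042 -0.23971405] [1.  0.1 0.3 0.1 0.9 0.4 0.1 0.4 0.1 0.5 2.6 2.5 0.5 0.  0.1 0.4]
[0.5341 0.0906 0.042 ][ 0.4914 -0.0848  0.042 ][ 0.3963 -0.0634  0.042 ][0.437  0.1117 0.042 ][0.532  0.0932 0.042 ][ 0.4806 -0.0753  0.042 ][ 0.3937 -0.0549  0.042 ][0.4357 0.1171 0.042 ]
cap tri (array([ 0.5667141 , -0.23399158,  0.11890555]), np.float64(0.7641667387204052)) block approx [ 0.57297942 -0.24392684  0.048     ] handset [ 0.41733188 -0.23956906  0.022     ] mug [0.62780794 0.07490717 0.09      ] cam [array([0.18029072, 0.48544972, 0.61220829]), array([ 0.3894416 , -0.09539689,  1.02603797])]
```

View pics/c3.png

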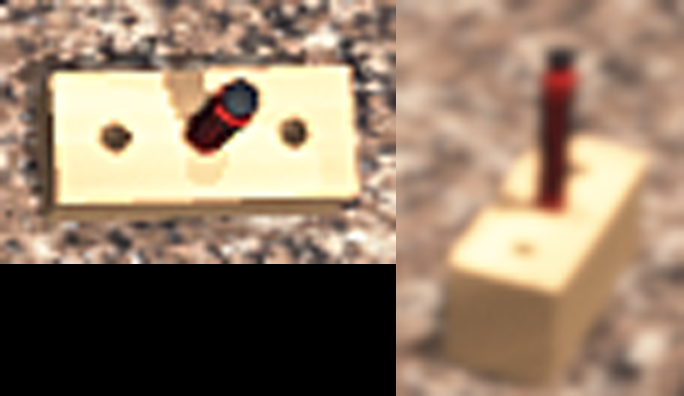

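Top crop: block corners (50,70), (350,66), (358,197), (57,205), outer holes (115,136), (293,131), cap (241,100). Scene crop: cap (561,58), handle base (548,205), left hole (523,248).

```bash
python3 - <<'E'
from h import *
T=lambda x,y:np.array([(x+.5)/5-.5+215,(y+.5)/5-.5+215])
S=lambda x,y:np.array([(x+.5)/4-.5+270,(y+.5)/4-.5+215])
loc=np.array([[.05,.09,.042],[.05,-.09,.042],[-.05,-.09,.042],[-.05,.09,.042],[.013,-.018,.042-.007+0],[0,0,0]])
obs=[("top",0,T(108,25)),("top",1,T(523,187)),("top",2,T(437,420)),("top",3,T(15,257)),("scene",0,S(33,260)),("scene",2,S(463,190)),("scene",3,S(180,395))]
x0=np.r_[ray("top",(268,260),0),-.2]
print("recv",*fit(loc,obs,x0));v,_=fit(loc,obs[:4],x0);
def fz(loc,obs,x0):
    def f(v):
        P=loc@R.from_euler('z',v[2]).as_matrix().T+[v[0],v[1],0]
        return np.concatenate([pr(n,P[i])[0]-uv for n,i,uv in obs])
    r=least_squares(f,x0);return r.x,np.abs(r.fun).round(1)
v,e=fz(loc,obs[:4],[.46,.014,-.2]);print("recv top",v,e)
Rm=R.from_euler('z',v[2]).as_matrix();o=np.array([v[0],v[1],0])
for n,l in(("bank",[0,-.043,.035]),("dial",[-.002,.046,.065]),("flaphinge",[.0275,-.043,.044]),("flapedge",[.0275+.058*np.cos(1.9)*-1,-.043,.044+.058*np.sin(1.9)])):
    p=o+Rm@l;print(n,p.round(4),"top",pr("top",p).round(1),"scene",pr("scene",p).round(1))
# flags expected: raised end at -x 6mm
for i in range(5):
    p=o+Rm@[-.007,-.043+.016-.008*i,.040];print(i+1,pr("top",p).round(1),end='')
print()
B=lambda x,y:np.array([(x+.5)/6-.5+370,(y+.5)/6-.5+200]);D=lambda x,y:np.array([(x-396+.5)/6-.5+328,(y+.5)/6-.5+148])
lb=np.array([[.022,.05,.048],[.022,-.05,.048],[-.022,-.05,.048],[-.022,.05,.048],[0,.03,.048],[0,-.03,.048],[0,0,.118],[0,0,.048]])
ob=[("top",0,B(50,70)),("top",1,B(350,66)),("top",2,B(358,197)),("top",3,B(57,205)),("top",4,B(115,136)),("top",5,B(293,131)),("top",6,B(241,100))]
os=[("scene",0,D(452,262)),("scene",3,D(556,292)),("scene",2,D(651,158)),("scene",4,D(523,248)),("scene",6,D(561,56)),("scene",7,D(549,207))]
print("block top",*fz(lb,ob,[.57,-.24,0]));print("block both",*fz(lb,ob+os,[.57,-.24,0]));print("free z",*fit(lb,ob+os,[.57,-.24,0,0]))
print("cap tri",tri(D(561,54),B(241,98)))
# dial pointer
for uv in[(125,148),(152,172),(152,180)]:print("dial px",ray("top",T(*uv),.067).round(4))
dt=tri(S(180,240),T(152,175));print("dialtop",dt)
E
```

```text
recv [ 0.46543525  0.01423848 -0.00568275 -0.23472444] [0.7 0.1 0.2 0.6 0.8 0.1 0.2 0.3 0.1 0.4 0.3 0.5 0.2 0.1]
recv top [ 0.46472008  0.01349531 -0.22993369] [0.4 0.2 0.5 0.7 0.4 0.3 0.5 0.2]
bank [ 0.4549 -0.0284  0.035 ] top [[288.8 266.7]] scene [[349.7 259.9]]
dial [0.4733 0.0587 0.065 ] top [[245.2 250.2]] scene [[315.9 272.7]]
flaphinge [ 0.4817 -0.0346  0.044 ] top [[293.6 253.4]] scene [[339.6 249.1]]
flapedge [ 0.5    -0.0389  0.0989] top [[295.9 241.2]] scene [[333.6 222.6]]
1 [[279.9 266.9]]2 [[283.7 268.4]]3 [[287.4 269.8]]4 [[291.2 271.2]]5 [[294.9 272.7]]
block top [ 0.57315271 -0.24497905  0.15441552] [0.3 0.5 0.3 0.1 0.2 0.1 0.1 0.4 0.1 0.  0.  0.3 0.2 0.4]
block both [ 0.573112   -0.24415298  0.1521594 ] [0.1 0.4 0.7 0.2 0.6 0.1 0.3 0.5 0.5 0.  0.4 0.3 0.3 0.4 0.2 0.9 0.5 1.
 0.  0.8 0.3 0.8 0.5 1.2 0.8 0.6]
free z [ 0.57404845 -0.24543108 -0.0035539   0.15180399] [0.4 0.4 0.4 0.1 0.3 0.2 0.1 0.6 0.1 0.1 0.1 0.2 0.1 0.5 0.3 0.1 0.3 0.1
 0.2 0.1 0.1 0.1 0.3 0.2 0.6 0.3]
cap tri (array([ 0.57401731, -0.24506464,  0.1148312 ]), np.float64(0.2467014355875108))
dial px [0.4833 0.0712 0.067 ]
dial px [0.4754 0.0592 0.067 ]
dial px [0.4723 0.0587 0.067 ]
dialtop (array([0.47487981, 0.06009785, 0.06028924]), np.float64(0.03197806188654795))
```

The poses agree to 1–2 mm: driver (0.5735, -0.245), bank (0.455, -0.028), dial (0.474, 0.059), receiver yaw -0.232. The flags sit at rockers 1, 2 and 5, so rockers 1, 2 and 5 go off and 4 goes on. Next I compute the first move.

```bash
cat > go.py <<'E'
import sys;from h import *
# usage: go.py yang x y z [...more points]: tool y axis at angle yang (deg), pointing down; shifts in tool axes from measured pose
def rel(ya,P):
    s=observe();Q=R.from_quat(s["orientation"]);a=np.radians(ya);y=np.array([np.cos(a),np.sin(a),0]);z=np.array([0,0,-1.]);T=R.from_matrix(np.c_[np.cross(y,z),y,z])
    print("turn",(Q.inv()*T).as_rotvec(degrees=True).round(2),"pos",s["eef_pos"].round(4),"t",round(s["time"],2),"F",s["wrist_force"].round(1))
    for p in P:print("shift",((Q.inv().apply(np.array(p)-s["eef_pos"]))*1000).round(1))
if __name__=="__main__":
    v=list(map(float,sys.argv[1:]));rel(v[0],np.reshape(v[1:],(-1,3)))
E
python3 go.py -13.3 .5735 -.245 .205 .5735 -.245 .14
```

```text
turn [-5.00e-02  5.00e-02  8.63e+01] pos [0.1827 0.5973 0.2049] t 0.1 F [-0.8  0.7 -0.4]
shift [-620.1 -691.2    0.7]
shift [-620.1 -691.2   65.7]
```

Call:
send_rows([
  [[0,0,86.3,-620,-691,0,94],[0,0,86.3,-620,-691,0,94],[0,0,86.3,-620,-691,0,94],[0,0,86.3,-620,-691,0,94],[0,0,86.3,-620,-691,0,94],[0,0,86.3,-620,-691,0,94],[0,0,86.3,-620,-691,0,94],[0,0,86.3,-620,-691,0,94],[0,0,86.3,-620,-691,0,94],[0,0,86.3,-620,-691,0,94],[0,0,86.3,-620,-691,0,94],[0,0,86.3,-620,-691,0,94],[0,0,86.3,-620,-691,0,94],[0,0,86.3,-620,-691,0,94],[0,0,86.3,-620,-691,0,94],[0,0,86.3,-620,-691,0,60],[0,0,86.3,-620,-691,0,60],[0,0,86.3,-620,-691,0,60],[0,0,86.3,-620,-691,0,60],[0,0,86.3,-620,-691,0,60]],
])

```text
time: 1.77
eef_pos: [0.534, -0.1601, 0.2052]
orientation: [0.784, 0.621, -0.0, -0.0]
wrist_force: [0.6, 1.2, 0.5]
width: 0.064
gripper_force: 0.0
```

```bash
python3 go.py -13.3 .5735 -.245 .15 .5735 -.245 .072
```

```text
turn [-0.01 -0.    0.03] pos [ 0.534  -0.1601  0.2052] t 1.77 F [0.6 1.2 0.5]
shift [-73.6  57.9  55.2]
shift [-73.6  58.  133.2]
```

Call:
send_rows([
  [[0,0,0,-74,58,0,50],[0,0,0,-74,58,0,50],[0,0,0,-74,58,0,50],[0,0,0,-74,58,20,50],[0,0,0,-74,58,40,50],[0,0,0,-74,58,55,50],[0,0,0,-74,58,55,50],[0,0,0,-74,58,55,50]],
])

```text
time: 2.43
eef_pos: [0.5726, -0.2434, 0.1502]
orientation: [0.784, 0.62, -0.0, -0.0]
wrist_force: [0.1, -0.2, 1.2]
width: 0.0497
gripper_force: 0.0
```

```bash
python3 - <<'E'
from h import *
s=observe();p=s["eef_pos"];print(p,s["width"])
t=grab_frame("top");c=grab_frame("scene")
f=lambda im,x,y,w,h,k:cv2.resize(im[y:y+h,x:x+w],None,fx=k,fy=k,interpolation=cv2.INTER_CUBIC)
cv2.imwrite("pics/c4.png",np.hstack([f(t,370,180,75,80,5),f(c,320,110,80,80,5)]))
print("tcp top",pr("top",p),"scene",pr("scene",p))
E
```

```text
[ 0.57264551 -0.24341     0.15024934] 0.04974789545762577
tcp top [[412.28915435 212.88407128]] scene [[356.39239792 143.24403599]]
```

View pics/c4.png

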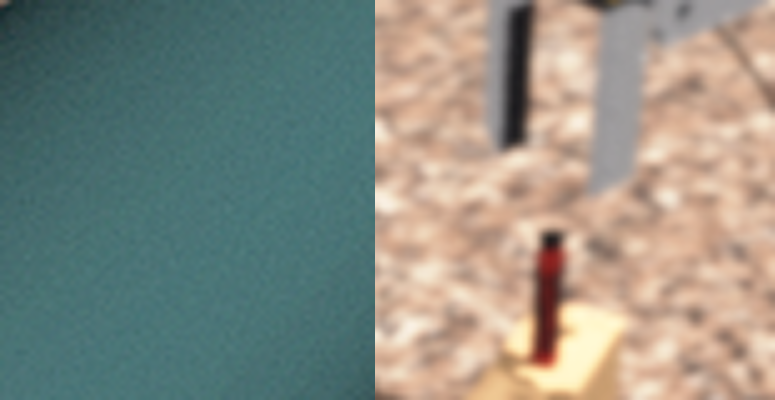

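Scene crop: the fingers straddle the driver cap at (549,238), with the fingertip midpoint at about (357,143.6) full frame against a predicted (356.4,143.2), so the scene camera agrees. The arm hides the top view.

```bash
python3 - <<'E'
from h import *
D=lambda x,y:np.array([(x-396+.5)/6-.5+328,(y+.5)/6-.5+148])
print(ray("scene",D(561,52),.118),ray("scene",D(549,209),.048),ray("scene",D(523,248),.048))
print(pr("scene",[.5735,-.245,.118]),pr("scene",[.5735,-.245,.112]))
import go;go.rel(-13.3,[[.5725,-.244,.072]])
E
```

```text
[ 0.5727991  -0.24153079  0.118     ] [ 0.57269092 -0.23979641  0.048     ] [ 0.56754456 -0.2115708   0.048     ]
[[355.59410675 155.49734691]] [[355.44428879 157.795317  ]]
turn [0.06 0.01 0.  ] pos [ 0.5734 -0.2437  0.1516] t 2.53 F [0.6 0.4 0.2]
shift [-0.5 -0.9 79.6]
```

Call:
send_rows([
  [[0,0,0,-0.5,-0.5,25,50],[0,0,0,-0.5,-0.5,50,50],[0,0,0,-0.5,-0.5,70,45],[0,0,0,-0.5,-0.5,79,40],[0,0,0,-0.5,-0.5,79,30],[0,0,0,-0.5,-0.5,79,20],[0,0,0,-0.5,-0.5,79,10],[0,0,0,-0.5,-0.5,79,5],[0,0,0,-0.5,-0.5,79,5],[0,0,0,-0.5,-0.5,79,5],[0,0,0,-0.5,-0.5,79,5]],
], squeeze=20)

```text
time: 3.45
eef_pos: [0.5731, -0.2442, 0.0726]
orientation: [0.784, 0.62, 0.001, 0.001]
wrist_force: [-0.0, 0.2, 8.4]
width: 0.0129
gripper_force: 20.0
```

```bash
python3 go.py -13.3 .5725 -.244 .072 .5725 -.244 .16
```

```text
turn [0.11 0.01 0.  ] pos [ 0.5731 -0.2442  0.0726] t 3.45 F [-0.   0.2  8.4]
shift [ 0.1 -0.7  0.6]
shift [  0.1  -0.5 -87.4]
```

```bash
python3 go.py -13.3 .5725 -.244 .19 .4552 -.0265 .19 .4552 -.0265 .127
```

```text
turn [0.11 0.01 0.  ] pos [ 0.5731 -0.2442  0.0726] t 3.45 F [-0.   0.2  8.4]
shift [ 1.000e-01 -4.000e-01 -1.174e+02]
shift [ 184.8 -164.6 -117.7]
shift [ 184.8 -164.7  -54.7]
```

Call:
send_rows([
  [[0,0,0,0,0,-30,5],[0,0,0,0,0,-65,5],[0,0,0,0,0,-100,5],[0,0,0,15,-13,-118,5],[0,0,0,45,-40,-118,5],[0,0,0,72,-65,-118,5],[0,0,0,100,-90,-118,5],[0,0,0,130,-116,-118,5],[0,0,0,160,-142,-118,5],[0,0,0,185,-164.5,-110,5],[0,0,0,185,-164.5,-85,5],[0,0,0,185,-164.5,-60,5],[0,0,0,185,-164.5,-55,5],[0,0,0,185,-164.5,-55,5],[0,0,0,185,-164.5,-55,5]],
])

```text
time: 4.7
eef_pos: [0.4553, -0.0267, 0.1273]
orientation: [0.785, 0.62, -0.0, 0.0]
wrist_force: [0.5, 0.5, 1.2]
width: 0.0129
gripper_force: 20.0
```

```bash
python3 - <<'E'
from h import *
c=grab_frame("scene");s=observe();p=s["eef_pos"];print(p,s["width"],s["wrist_force"],R.from_quat(s["orientation"]).as_matrix()[:,2].round(4))
cv2.imwrite("pics/s5.png",c)
print("tip",pr("scene",p-[0,0,.0666]),"bank",pr("scene",[.455,-.0275,.035]))
cv2.imwrite("pics/c5.png",cv2.resize(c[190:300,285:395],None,fx=5.4,fy=5.4,interpolation=cv2.INTER_CUBIC))
E
```

```text
[ 0.45556516 -0.02665823  0.12760942] 0.012989880413069504 [ 0.26708351 -0.02274281 -0.89904752] [ 1.1e-03 -2.0e-04 -1.0e+00]
tip [[349.60117972 250.32803682]] bank [[349.43139082 260.15082629]]
```

View pics/c5.png

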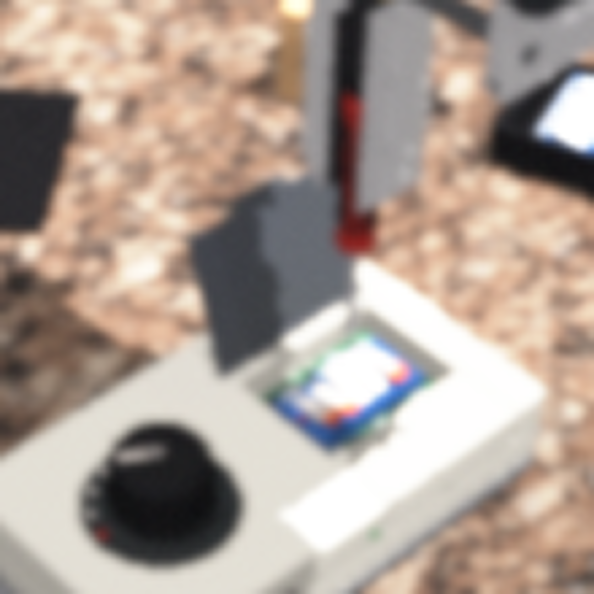

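Scene crop: the handle's shoulder ends at (357,248) and the blade blends into the white. The bank's centre is at about (352,388), against a predicted (349.4,260.2) full frame. Next I compare the offsets of driver and bank numerically.

```bash
python3 - <<'E'
from h import *
p=observe()["eef_pos"];tip=p-[0,0,.0666]
c=cv2.imread("pics/s5.png").astype(int);o=cv2.imread("pics/scene0.png").astype(int)
a=np.linspace(0,6.28,40);disc=tip+np.c_[.007*np.cos(a),.007*np.sin(a),0*a+.042]
q=pr("scene",disc);print("shoulder pred x",q[:,0].min(),q[:,0].max(),"ymax",q[:,1].max())
hs=cv2.cvtColor(c.astype(np.uint8),cv2.COLOR_BGR2HSV)
red=(cv2.inRange(hs,(0,130,60),(8,255,255))|cv2.inRange(hs,(172,130,60),(180,255,255)))[200:242,340:362]
ys,xs=np.nonzero(red)
for y in range(226,240):print(y,c[y,345:357,2].tolist(),c[y,345:357,1].tolist())
print("below: gray now | before")
for y in range(238,258,2):print(y,c[y,343:358].mean(1).round().astype(int).tolist(),o[y,343:358].mean(1).round().astype(int).tolist())
# blue bank centroid old/new
for im in(o,c):
    h=cv2.cvtColor(im.astype(np.uint8),cv2.COLOR_BGR2HSV);m=cv2.inRange(h,(100,120,80),(125,255,255))[240:285,325:380];y,x=np.nonzero(m);r=cv2.minAreaRect(np.c_[x+325,y+240].astype(np.float32));print(r)
loc=np.array([[.013,.025],[.013,-.025],[-.013,-.025],[-.013,.025]])@R.from_euler('z',-.232).as_matrix()[:2,:2].T
P=np.c_[loc+[.455,-.0275],[.034]*4];print("bank pred rect",cv2.minAreaRect(pr("scene",P).astype(np.float32)),pr("scene",P).round(1).tolist())
E
```

```text
shoulder pred x 346.83273488566556 354.60124375255214 ymax 235.9600608696677
226 [101, 93, 77, 69, 83, 102, 126, 145, 152, 156, 164, 171] [105, 96, 74, 45, 39, 69, 112, 139, 150, 152, 157, 161]
227 [100, 92, 75, 68, 84, 104, 125, 143, 147, 155, 176, 193] [105, 94, 71, 45, 42, 70, 108, 136, 140, 145, 159, 170]
228 [100, 89, 71, 66, 83, 103, 120, 128, 128, 144, 184, 208] [104, 91, 66, 42, 40, 66, 98, 113, 115, 124, 155, 172]
229 [99, 89, 71, 67, 82, 97, 104, 104, 98, 125, 174, 203] [103, 89, 65, 41, 35, 51, 70, 76, 75, 97, 139, 163]
230 [100, 91, 76, 73, 86, 92, 92, 83, 80, 110, 161, 188] [104, 91, 67, 41, 32, 35, 42, 42, 47, 79, 124, 147]
231 [102, 97, 87, 83, 88, 90, 86, 81, 83, 119, 167, 194] [105, 94, 69, 43, 30, 28, 28, 30, 42, 81, 125, 152]
232 [102, 102, 101, 97, 94, 92, 92, 91, 104, 143, 189, 210] [103, 89, 67, 41, 29, 27, 28, 29, 50, 94, 141, 167]
233 [104, 105, 109, 113, 110, 107, 109, 112, 124, 159, 196, 209] [102, 87, 61, 42, 31, 30, 30, 32, 53, 101, 149, 168]
234 [103, 107, 115, 123, 127, 128, 129, 131, 139, 159, 184, 193] [102, 88, 64, 43, 33, 33, 32, 36, 56, 97, 139, 156
[... 1860 characters left out ...]
 136]
254 [209, 209, 208, 204, 200, 201, 214, 235, 247, 251, 248, 236, 213, 191, 172] [181, 180, 179, 176, 173, 173, 185, 213, 233, 239, 234, 216, 191, 168, 151]
256 [202, 203, 227, 245, 251, 253, 255, 255, 255, 255, 255, 255, 254, 253, 243] [173, 175, 201, 231, 241, 246, 251, 254, 255, 254, 254, 254, 253, 250, 239]
((350.82354736328125, 265.7941589355469), (7.761139869689941, 24.981168746948242), 75.96376037597656)
((350.2861633300781, 266.27374267578125), (7.913424491882324, 25.494281768798828), 78.2317123413086)
bank pred rect ((349.30908203125, 260.544677734375), (11.738131523132324, 26.164209365844727), 55.034175872802734) [[335.2, 263.2], [353.6, 250.9], [363.4, 257.9], [345.0, 270.7]]
```

Driver and bank project consistently: their relative offset is at most 1 px, about 1.5 mm. The tool x axis is the bank's y and the tool y axis is the bank's x. I'll press rocker 1's raised -x end first and watch the force.

Call:
send_rows([
  [[0,0,0,14.4,-6.7,4,5],[0,0,0,14.4,-6.7,10,5],[0,0,0,14.4,-6.7,16,5],[0,0,0,14.4,-6.7,19,5],[0,0,0,14.4,-6.7,21,5],[0,0,0,14.4,-6.7,23,5],[0,0,0,14.4,-6.7,24.5,5],[0,0,0,14.4,-6.7,24.5,5],[0,0,0,14.4,-6.7,24.5,5]],
])

```text
time: 5.5
eef_pos: [0.4521, -0.0109, 0.1023]
orientation: [0.784, 0.62, 0.0, 0.0]
wrist_force: [-0.7, 0.1, 6.0]
width: 0.0122
gripper_force: 20.0
```

Call:
send_rows([
  [[0,0,0,0,0,-5,5],[0,0,0,0,0,-12,5],[0,0,0,-8,0,-12,5],[0,0,0,-8,0,-12,5],[0,0,0,-8,0,-6,5],[0,0,0,-8,0,-3,5],[0,0,0,-8,0,-1.5,5],[0,0,0,-8,0,0,5],[0,0,0,-8,0,0,5]],
])

```text
time: 6.25
eef_pos: [0.45, -0.0183, 0.1019]
orientation: [0.784, 0.62, -0.0, 0.0]
wrist_force: [-1.9, -0.6, 10.0]
width: 0.0125
gripper_force: 20.0
```

Call:
send_rows([
  [[0,0,0,0,0,-5,5],[0,0,0,0,0,-12,5],[0,0,0,-24,0,-12,5],[0,0,0,-24,0,-12,5],[0,0,0,-24,0,-12,5],[0,0,0,-24,0,-6,5],[0,0,0,-24,0,-3,5],[0,0,0,-24,0,-1.5,5],[0,0,0,-24,0,0,5],[0,0,0,-24,0,0,5]],
])

```text
time: 7.08
eef_pos: [0.4446, -0.0414, 0.102]
orientation: [0.784, 0.621, 0.0, 0.0]
wrist_force: [-1.5, 1.0, 8.9]
width: 0.0126
gripper_force: 20.0
```

Call:
send_rows([
  [[0,0,0,0,0,-5,5],[0,0,0,0,0,-12,5],[0,0,0,8,12,-12,5],[0,0,0,8,12,-12,5],[0,0,0,8,12,-12,5],[0,0,0,8,12,-6,5],[0,0,0,8,12,-3,5],[0,0,0,8,12,-1.5,5],[0,0,0,8,12,0,5],[0,0,0,8,12,0,5]],
])

```text
time: 7.92
eef_pos: [0.4578, -0.0368, 0.102]
orientation: [0.784, 0.62, 0.0, -0.0]
wrist_force: [-2.2, 0.6, 10.8]
width: 0.0131
gripper_force: 20.0
```

```bash
python3 go.py -13.3 .458 -.037 .19 .573 -.2442 .19
```

```text
turn [-0.   -0.   -0.02] pos [ 0.4578 -0.0368  0.102 ] t 7.92 F [-2.2  0.6 10.8]
shift [ -0.1   0.2 -88. ]
shift [-175.2  159.9  -88. ]
```

Call:
send_rows([
  [[0,0,0,0,0,-25,5],[0,0,0,0,0,-55,5],[0,0,0,0,0,-88,5],[0,0,0,-25,22,-88,5],[0,0,0,-55,50,-88,5],[0,0,0,-85,77,-88,5],[0,0,0,-115,105,-88,5],[0,0,0,-145,132,-88,5],[0,0,0,-175,160,-88,5],[0,0,0,-175,160,-88,5],[0,0,0,-175,160,-88,5]],
])

```text
time: 8.83
eef_pos: [0.5725, -0.2463, 0.1889]
orientation: [0.785, 0.619, -0.001, -0.0]
wrist_force: [-0.5, 1.5, -0.2]
width: 0.0131
gripper_force: 20.0
```

```bash
python3 - <<'E'
from h import *
t=grab_frame("top");c=grab_frame("scene");cv2.imwrite("pics/t6.png",t);cv2.imwrite("pics/s6.png",c)
hs=cv2.cvtColor(t,cv2.COLOR_BGR2HSV);m=cv2.inRange(hs,(3,120,120),(18,255,255))
for bx in((272,245,315,290),(375,265,410,290)):
    k,l,st,q=cv2.connectedComponentsWithStats(m[bx[1]:bx[3],bx[0]:bx[2]]);print("flags",[(st[i,4],(q[i]+bx[:2]).round(1).tolist()) for i in range(1,k)])
f=lambda im,x,y,w,h,k:cv2.resize(im[y:y+h,x:x+w],None,fx=k,fy=k,interpolation=cv2.INTER_CUBIC)
cv2.imwrite("pics/c6.png",np.hstack([f(t,225,220,95,85,4),f(c,325,105,95,85,4)]))
p=observe()["eef_pos"];print(p,pr("scene",p-[0,0,.0666]),pr("top",p))
import go;go.rel(-13.3,[[.5731,-.2442,.14],[.5731,-.2442,.0735]])
E
```

```text
flags []
flags []
[ 0.57277602 -0.24336231  0.189499  ] [[355.62841197 154.01262651]] [[416.53577253 208.68123996]]
turn [-0.06 -0.01 -0.01] pos [ 0.5728 -0.2434  0.1895] t 8.93 F [-0.2  0.9 -0.1]
shift [-0.7  0.6 49.5]
shift [ -0.8   0.6 116. ]
```

View pics/c6.png

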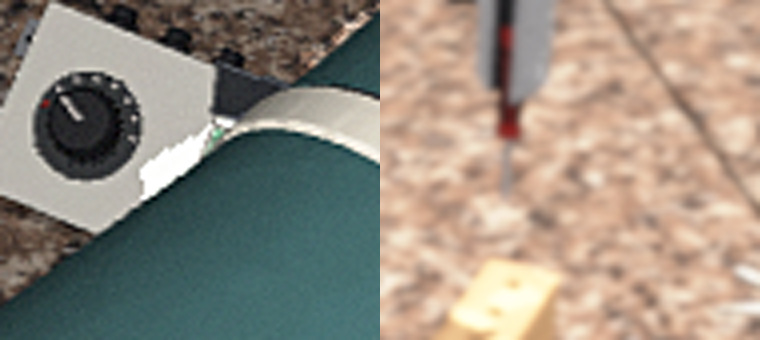

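The arm hides the bank in the top view. In the scene view the blade hangs straight, tip at (356.4,153.4) against a predicted (355.6,154.0), so it has not slipped. I'll check the flags in the scene picture numerically.

```bash
python3 - <<'E'
from h import *
o=cv2.imread("pics/scene0.png").astype(int);c=cv2.imread("pics/s6.png").astype(int)
Rm=R.from_euler('z',-.232).as_matrix()
for im in(o,c):
    for i in range(5):
        p=np.array([.4545,-.028,.0])+Rm@[-.008,.016-.008*i,.038];u,v=pr("scene",p)[0].round().astype(int)
        w=im[v-2:v+4,u-2:u+3];d=(w[...,2]-w[...,0]);print(i+1,(u,v),d.max(),end=' | ')
    print()
E
```

```text
1 (np.int64(347), np.int64(265)) 95 | 2 (np.int64(350), np.int64(263)) 95 | 3 (np.int64(353), np.int64(261)) 4 | 4 (np.int64(356), np.int64(259)) 95 | 5 (np.int64(359), np.int64(257)) 95 | 
1 (np.int64(347), np.int64(265)) 0 | 2 (np.int64(350), np.int64(263)) 0 | 3 (np.int64(353), np.int64(261)) 62 | 4 (np.int64(356), np.int64(259)) 62 | 5 (np.int64(359), np.int64(257)) 6 |
```

```bash
python3 - <<'E'
from h import *
for n in("scene0","s6"):
    im=cv2.imread(f"pics/{n}.png").astype(int);d=im[...,2]-im[...,0]
    w=np.clip(d[248:276,338:370],20,None)-20
    ys,xs=np.nonzero(w>15);print(n,[(x+338,y+248,int(w[y,x])) for y,x in zip(ys,xs)])
E
```

```text
scene0 [(np.int64(368), np.int64(248), 23), (np.int64(369), np.int64(248), 36), (np.int64(369), np.int64(249), 18), (np.int64(358), np.int64(258), 24), (np.int64(359), np.int64(258), 42), (np.int64(357), np.int64(259), 39), (np.int64(358), np.int64(259), 75), (np.int64(359), np.int64(259), 55), (np.int64(358), np.int64(260), 24), (np.int64(347), np.int64(265), 19), (np.int64(348), np.int64(265), 50), (np.int64(349), np.int64(265), 71), (np.int64(350), np.int64(265), 51), (np.int64(346), np.int64(266), 25), (np.int64(347), np.int64(266), 72), (np.int64(348), np.int64(266), 75), (np.int64(349), np.int64(266), 55), (np.int64(345), np.int64(267), 43), (np.int64(346), np.int64(267), 75), (np.int64(347), np.int64(267), 71), (np.int64(346), np.int64(268), 31)]
s6 [(np.int64(368), np.int64(248), 18), (np.int64(369), np.int64(248), 38), (np.int64(355), np.int64(261), 42), (np.int64(356), np.int64(261), 21), (np.int64(355), np.int64(262), 23)]
```

In scene pixels flags 1, 2 and 5 are gone, and the only flag is at (355.3,261.3), which is rocker 4, so the pattern matches. Next the driver goes back in its hole.

Call:
send_rows([
  [[0,0,0,-0.5,0.4,20,5],[0,0,0,-0.5,0.4,45,5],[0,0,0,-0.5,0.4,60,5],[0,0,0,-0.5,0.4,75,5],[0,0,0,-0.5,0.4,90,5],[0,0,0,-0.5,0.4,104,5],[0,0,0,-0.5,0.4,111,5],[0,0,0,-0.5,0.4,115,5],[0,0,0,-0.5,0.4,115,5]],
])

```text
time: 9.68
eef_pos: [0.5734, -0.2439, 0.0747]
orientation: [0.784, 0.621, -0.0, -0.0]
wrist_force: [-0.5, 0.7, -0.4]
width: 0.0125
gripper_force: 20.0
```

Call:
send_rows([
  [[0,0,0,0,0,1,5],[0,0,0,0,0,1.8,5],[0,0,0,0,0,1.8,5]],
])

```text
time: 9.93
eef_pos: [0.5738, -0.2444, 0.0737]
orientation: [0.784, 0.62, 0.0, 0.0]
wrist_force: [0.9, -0.8, -0.3]
width: 0.0127
gripper_force: 20.0
```

Call:
send_rows([
  [[0,0,0,0,0,0.8,5],[0,0,0,0,0,1.6,5],[0,0,0,0,0,1.6,5]],
])

```text
time: 10.18
eef_pos: [0.5739, -0.2447, 0.0725]
orientation: [0.784, 0.62, 0.0, 0.0]
wrist_force: [-1.7, 1.9, 10.4]
width: 0.0131
gripper_force: 20.0
```

Call:
send_rows([
  [[0,0,0,0,0,-0.7,20],[0,0,0,0,0,-0.7,30],[0,0,0,0,0,-0.7,45],[0,0,0,0,0,-0.7,50],[0,0,0,0,0,-0.7,50],[0,0,0,0,0,-30,50],[0,0,0,0,0,-65,50],[0,0,0,0,0,-95,50],[0,0,0,0,0,-95,50]],
])

```text
time: 10.93
eef_pos: [0.5755, -0.2458, 0.1722]
orientation: [0.784, 0.62, 0.002, 0.003]
wrist_force: [0.8, 0.4, 1.2]
width: 0.0499
gripper_force: 0.0
```

```bash
python3 go.py -13.3 .4738 .0592 .167 .4738 .0592 .11 .4738 .0592 .046;  python3 - <<'E'
from h import *
c=grab_frame("scene");cv2.imwrite("pics/s7.png",c);t=grab_frame("top");cv2.imwrite("pics/t7.png",t)
o=cv2.imread("pics/scene0.png");d=cv2.absdiff(c,o)[152:200,335:375].max(2);print("driver/block diff",d.mean(),(d>60).sum())
E
```

```text
turn [ 0.39  0.04 -0.03] pos [ 0.5755 -0.2458  0.1722] t 10.93 F [0.8 0.4 1.2]
shift [ 273.4 -169.3    3.9]
shift [ 273.4 -169.7   60.9]
shift [ 273.5 -170.1  124.9]
driver/block diff 25.4375 71
```

Call:
send_rows([
  [[0,0,0,30,-18,0,60],[0,0,0,60,-37,0,60],[0,0,0,90,-56,0,60],[0,0,0,122,-75,0,60],[0,0,0,154,-95,0,60],[0,0,0,186,-115,0,60],[0,0,0,218,-135,0,60],[0,0,0,250,-155,0,60],[0,0,0,273,-169,0,60],[0,0,0,273,-169,20,60],[0,0,0,273,-169,50,60],[0,0,0,273,-169,61,60],[0,0,0,273,-169,61,60],[0,0,0,273,-169,61,60]],
])

```text
time: 12.2
eef_pos: [0.4716, 0.0595, 0.1055]
orientation: [0.785, 0.62, -0.001, 0.0]
wrist_force: [-0.6, 0.6, 0.1]
width: 0.0595
gripper_force: 0.0
```

```bash
python3 go.py -13.3 .4738 .0592 .110 .4738 .0592 .049;  python3 - <<'E'
from h import *
p=observe()["eef_pos"];c=grab_frame("scene");cv2.imwrite("pics/s8.png",c);o=cv2.imread("pics/scene0.png")
print(pr("scene",p),pr("scene",[.4738,.0592,.067]))
g=lambda im,x,y,w,h,k:cv2.resize(im[y:y+h,x:x+w],None,fx=k,fy=k,interpolation=cv2.INTER_CUBIC)
cv2.imwrite("pics/c8.png",np.hstack([g(c,260,195,110,125,4),g(c,325,140,60,125,4)]))
E
```

```text
turn [-0.07  0.09 -0.07] pos [0.4716 0.0595 0.1055] t 12.2 F [-0.6  0.6  0.1]
shift [ 0.3  2.2 -4.6]
shift [ 0.4  2.2 56.4]
[[316.41138352 256.62283729]] [[315.44928883 271.90633326]]
```

View pics/c8.png

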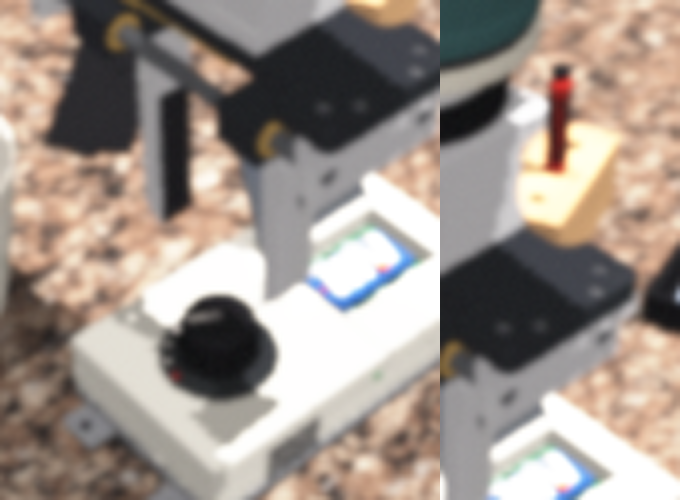

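The driver stands in the middle hole (crop 560,120), and the fingers straddle the dial, which sits at crop (215,318). Next I check the dial centre.

```bash
python3 - <<'E'
from h import *
T=lambda x,y:np.array([(x+.5)/5-.5+215,(y+.5)/5-.5+215])
t=cv2.imread("pics/t7.png");print(ray("top",T(160,181),.043),ray("top",T(152,178),.067))
o=cv2.imread("pics/top0.png");g=cv2.cvtColor(o,cv2.COLOR_BGR2GRAY)[230:272,228:266]
_,m=cv2.threshold(g,120,255,cv2.THRESH_BINARY_INV);k,l,st,c=cv2.connectedComponentsWithStats(m);i=1+st[1:,4].argmax();cn,_=cv2.findContours((l==i).astype(np.uint8),0,1);cn=max(cn,key=len)
e=cv2.fitEllipse(cv2.convexHull(cn));print(e,"ring ctr",ray("top",np.array(e[0])+[228,230],.043))
for p in([.4738,.0592,.067],[.4738,.0592,.043]):print(pr("top",p),pr("scene",p))
E
```

```text
[0.47440349 0.05929292 0.043     ] [0.47307089 0.05879722 0.067     ]
((18.44871711730957, 21.04033851623535), (25.317907333374023, 26.64811134338379), 34.64620590209961) ring ctr [0.47388899 0.05951472 0.043     ]
[[244.85680598 249.80238002]] [[315.44928883 271.90633326]]
[[246.59705375 251.10536279]] [[315.45980771 281.32621993]]
```

Call:
send_rows([
  [[0,0,0,0.3,2.2,20,60],[0,0,0,0.3,2.2,40,60],[0,0,0,0.3,2.2,52,60],[0,0,0,0.3,2.2,55,60],[0,0,0,0.3,2.2,55,50],[0,0,0,0.3,2.2,55,40],[0,0,0,0.3,2.2,55,34],[0,0,0,0.3,2.2,55,28],[0,0,0,0.3,2.2,55,28],[0,0,0,0.3,2.2,55,28]],
], squeeze=15)

```text
time: 13.08
eef_pos: [0.4744, 0.0602, 0.0512]
orientation: [0.784, 0.62, 0.0, 0.0]
wrist_force: [-2.5, -0.2, 9.3]
width: 0.0333
gripper_force: 15.0
```

Call:
send_rows([
  [[0,0,6,0,0,0,28],[0,0,12,0,0,0,28],[0,0,18,0,0,0,28],[0,0,24,0,0,0,28],[0,0,30,0,0,0,28],[0,0,36,0,0,0,28],[0,0,42,0,0,0,28],[0,0,48,0,0,0,28],[0,0,48,0,0,0,28],[0,0,48,0,0,0,28]],
])

```text
time: 13.92
eef_pos: [0.4743, 0.0603, 0.0511]
orientation: [0.969, 0.248, 0.0, -0.0]
wrist_force: [-3.5, -0.4, 12.3]
width: 0.0332
gripper_force: 15.0
```

Call:
send_rows([
  [[0,0,0,0,0,0,40],[0,0,0,0,0,0,50],[0,0,0,0,0,0,55],[0,0,0,0,0,-20,55],[0,0,0,0,0,-60,55],[0,0,0,0,0,-100,55],[0,0,-48,0,0,-120,10],[0,0,-48,0,0,-120,0],[0,0,-48,0,0,-120,0],[0,0,-48,0,0,-120,0],[0,0,-48,0,0,-120,0],[0,0,-48,0,0,-120,0],[0,0,-48,0,0,-120,0],[0,0,-48,0,0,-120,0]],
])

```text
time: 15.08
eef_pos: [0.4741, 0.0598, 0.1707]
orientation: [0.783, 0.622, 0.0, -0.0]
wrist_force: [0.6, -0.3, -0.5]
width: 0.005
gripper_force: 0.0
```

```bash
python3 - <<'E'
from h import *
c=grab_frame("scene");cv2.imwrite("pics/s9.png",c)
a=np.radians(-13.3)
Rm=R.from_euler('z',-.232).as_matrix();o=np.array([.4645,.0137,0])
P=[o+Rm@q for q in([.085,-.043,.17],[.085,-.043,.075],[.012,-.043,.075],[.012,-.043,.17])];print(np.round(P,4))
import go;go.rel(-13.3,P)
# pointer: sample around dial top ellipse, brightness by receiver-relative clockwise angle
o3=cv2.imread("pics/scene0.png")
for im in(o3,c):
    best=[]
    for th in np.arange(-.4,3.4,.14):
        d=Rm@[np.sin(th),np.cos(th),0];v=[im[tuple(pr("scene",np.array([.4748,.0605,.067])+d*r)[0].round().astype(int)[::-1])].mean() for r in(.006,.008,.010,.012)]
        best.append((round(th,2),int(np.mean(v))))
    print(best)
E
```

```text
[[ 0.5373 -0.0477  0.17  ]
 [ 0.5373 -0.0477  0.075 ]
 [ 0.4663 -0.0309  0.075 ]
 [ 0.4663 -0.0309  0.17  ]]
turn [-0.   -0.02 -0.11] pos [0.4741 0.0598 0.1707] t 15.13 F [-0.1 -0.1 -0. ]
shift [-89.9  86.5   0.6]
shift [-89.9  86.5  95.6]
shift [-90.1  13.5  95.6]
shift [-90.1  13.5   0.6]
[(np.float64(-0.4), 86), (np.float64(-0.26), 97), (np.float64(-0.12), 120), (np.float64(0.02), 167), (np.float64(0.16), 182), (np.float64(0.3), 206), (np.float64(0.44), 194), (np.float64(0.58), 186), (np.float64(0.72), 117), (np.float64(0.86), 119), (np.float64(1.0), 83), (np.float64(1.14), 113), (np.float64(1.28), 85), (np.float64(1.42), 127), (np.float64(1.56), 120), (np.float64(1.7), 126), (np.float64(1.84), 141), (np.float64(1.98), 144), (np.float64(2.12), 141), (np.float64(2.26), 141), (np.float64(2.4), 142), (np.float64(2.54), 145), (np.float64(2.68), 148), (np.float64(2.82), 147), (np.float64(2.96), 134), (np.float64(3.1), 121), (np.float64(3.24), 107), (np.float64(3.38), 110)]
[(np.float64(-0.4), 64), (np.float64(-0.26), 62), (np.float64(-0.12), 57), (np.float64(0.02), 61), (np.float64(0.16), 62), (np.float64(0.3), 67), (np.float64(0.44), 79), (np.float64(0.58), 80), (np.float64(0.72), 139), (np.float64(0.86), 161), (np.float64(1.0), 197), (np.float64(1.14), 223), (np.float64(1.28), 206), (np.float64(1.42), 209), (np.float64(1.56), 183), (np.float64(1.7), 152), (np.float64(1.84), 156), (np.float64(1.98), 160), (np.float64(2.12), 149), (np.float64(2.26), 149), (np.float64(2.4), 146), (np.float64(2.54), 150), (np.float64(2.68), 154), (np.float64(2.82), 155), (np.float64(2.96), 143), (np.float64(3.1), 131), (np.float64(3.24), 119), (np.float64(3.38), 128)]
```

The dial pointer's peak moved from about 0.35 to 1.2 rad, which is two clicks, so it now stands at click three. Next, the flap from behind.

Call:
send_rows([
  [[0,0,0,-30,29,0,0],[0,0,0,-60,58,0,0],[0,0,0,-90,86.5,0,0],[0,0,0,-90,86.5,0,0],[0,0,0,-90,86.5,30,0],[0,0,0,-90,86.5,65,0],[0,0,0,-90,86.5,92,0],[0,0,0,-90,86.5,94,0],[0,0,0,-90,78,94,0],[0,0,0,-90,70,94,0],[0,0,0,-90,62,94,0],[0,0,0,-90,54,94,0],[0,0,0,-90,46,94,0],[0,0,0,-90,38,94,0],[0,0,0,-90,32,94,0],[0,0,0,-90,26,94,0],[0,0,0,-90,26,94,0],[0,0,0,-90,26,94,0],[0,0,0,-90,26,60,0],[0,0,0,-90,26,25,0]],
])

```text
time: 16.8
eef_pos: [0.4778, -0.0343, 0.1454]
orientation: [0.785, 0.62, -0.002, -0.0]
wrist_force: [0.5, 0.5, 1.5]
width: 0.0006
gripper_force: 0.0
```

```bash
python3 go.py 20 .45 -.03 .25 .36 .36 .30
```

```text
turn [ -0.21   0.11 -33.36] pos [ 0.4778 -0.0343  0.1454] t 16.8 F [0.5 0.5 1.5]
shift [  -2.6  -28.3 -104.5]
shift [ 355.9 -206.1 -155. ]
```

Next I clear the arm to the left so the top camera can see.

Call:
send_rows([
  [[0,0,0,0,0,-35,0],[0,0,0,0,0,-70,0],[0,0,0,0,-20,-104,0],[0,0,-33,356,-206,-155,0],[0,0,-33,356,-206,-155,0],[0,0,-33,356,-206,-155,0],[0,0,-33,356,-206,-155,0],[0,0,-33,356,-206,-155,0],[0,0,-33,356,-206,-155,0],[0,0,-33,356,-206,-155,0],[0,0,-33,356,-206,-155,0],[0,0,-33,356,-206,-155,0],[0,0,-33,356,-206,-155,0],[0,0,-33,356,-206,-155,0],[0,0,-33,356,-206,-155,0],[0,0,-33,356,-206,-155,0],[0,0,-33,356,-206,-155,0],[0,0,-33,356,-206,-155,0]],
])

```text
time: 18.3
eef_pos: [0.3607, 0.3593, 0.3007]
orientation: [0.576, 0.817, 0.0, -0.0]
wrist_force: [-0.2, 0.4, 0.0]
width: 0.0003
gripper_force: 0.0
```

```bash
python3 - <<'E'
from h import *
c=grab_frame("scene");t=grab_frame("top");cv2.imwrite("pics/te.png",t);o=cv2.imread("pics/top0.png")
g=lambda im,x,y,w,h,k:cv2.resize(im[y:y+h,x:x+w],None,fx=k,fy=k,interpolation=cv2.INTER_CUBIC)
cv2.imwrite("pics/c9.png",np.vstack([np.hstack([g(t,215,215,115,88,4),g(t,365,195,80,88,4)]),np.hstack([g(c,250,145,140,60,3),np.zeros((180,360,3),np.uint8)])]))
print(observe()["eef_pos"])
for n,b in(("handset",(374,258,410,340)),("cover",(305,155,360,198)),("mug",(218,130,275,200)),("block",(374,205,432,240)),("spice",(402,100,445,160))):
    d=cv2.absdiff(t,o)[b[1]:b[3],b[0]:b[2]].max(2);print(n,d.mean().round(1),(d>60).sum())
E
```

```text
[0.36051272 0.35965417 0.30071767]
handset 16.3 0
cover 19.3 0
mug 21.7 0
block 25.5 3
spice 20.8 0
```

View pics/c9.png

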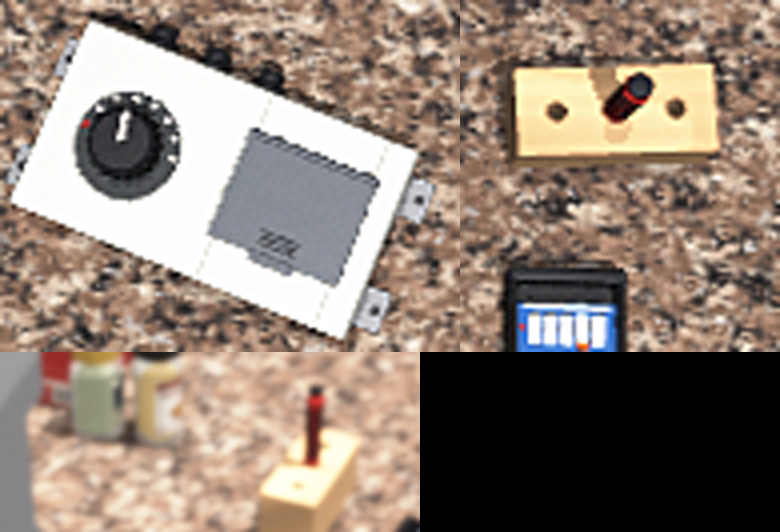

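The flap is shut, the dial points at the third click, the driver stands in the middle hole, the handset's flag is at switch 4, and nothing else has moved.

```bash
python3 -c "
from plant import *
print(finish_job())"
```

```text
the job is handed in; nothing more can be done
None
```

I handed the job in after about 18 s of robot time. The receiver's code matches the handset (only switch 4 on), the screwdriver is back in the middle hole, the dial is at three clicks, the flap is shut, and nothing else on the worktop moved; the presses on switches 2, 4 and 5 read 9–11 N at the wrist, above the suggested 3–6 N.

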